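Clamp the microplate and lock the hold-down frame

TASK

Clamp the microplate in the dispenser: draw the orange lock slide back to its open end stop, press the spring-loaded grey frame right down, and while keeping it down push the lock slide fully home against the stop block at the other end of its rail (green pin pushed right in), so that the frame stays shut by itself when you let go. Work gently, without forcing anything (stay under 35 N), and leave the other things on the bench and on the dispenser where they stand.

Things in the scene. Friction and masses are not known exactly. Their poses are not given: they have to be found in the camera images.
- station: White plate dispenser, fixed on the bench, base 250 (x) x 340 (y) x 40 mm high, a microplate fixed in its middle. Origin: centre of the base's underside; z up, x from its front (robot side) to its back, y to its left as the robot sees it. All x, y, z given for its parts are in this frame, in mm. Foot of the lock slide: x -122 to -104, 60 mm long in y, top at z 67.
- head_edge (a point): Middle of the lower front edge of the dispensing head, a white beam over the station: x -68 to 2, y +-165, z 171 to 221, on posts at y +-152. It leaves no room for an upright gripper above the frame's front edge: come in from the front, leaning back 35 to 40 degrees (fingers pointing down and towards +x).
- gate (a joint): Angle (rad) of the dark grey hold-down frame, hinged at its back along y (axis at x 75, z 55). 0 = fully down on its stop; grows as it lifts; a torsion spring throws it up to its stop at 0.32. 6 mm thick, 170 mm wide (y +-85). Shut: top at z 61, front edge at x -85, front bar 44 mm deep in x. Pressing the front edge takes about 4 N when open, 7 N at the bottom.
- gate_front (a point): Point on top of the frame's front bar (black rubber strip), 5 mm behind its front edge, at y 0; 155 mm ahead of the hinge axis and, shut, 6 mm above it. Moves with the frame.
- catch (a point): Middle of the top of the yellow catch tab on the frame's front edge, over which the lock's tongue slides. Shut: x -100 to -85, y -11 to 35, top at z 54.5. Moves with the frame.
- lock (a joint): Travel (m) of the orange lock slide on a rail at the station's front: 0 = open end stop (towards -y); it grows towards +y until the slide meets the stop block, which is set differently each time: somewhere between 0.038 and 0.056. Friction about 2 N; stays where left. Beyond about 0.008 its tongue is over the yellow tab: it bars a frame coming down, or holds a shut one at about 0.04 rad.
- stop_pin (a joint): How far (m) the small green sprung pin in the face of the dark steel stop block on the rail is pushed in: 0 = free, standing 4 mm out of the block; 0.004 = flush, the slide's foot hard against the block. It resists with less than 1 N; the block itself is firm. The block's place on the rail is not given: feel it.
- lock_top (a point): Middle of the top of the lock's upright orange grip: 18 (x) x 16 (y) mm, z 67 to 93, centred at x -98, y -35 + travel. Moves with the slide. At its foot: the tongue (z 61 to 67, x -122 to -89, from 8 mm on its -y side to 16 mm on its +y side). Beside the grip, over the frame's front bar, fingers have free room on both sides along the whole travel.
- reagent: Small jar with blue cap, 40 mm diameter, 62 mm high, standing on the left front corner of the station's base; origin under its middle.
- tip_box_a: Pipette tip box, teal with a pale lid, 84 x 124 x 70 mm; origin under its middle.
- tip_box_b: Pipette tip box, dark blue with a pale lid, 84 x 124 x 70 mm; origin under its middle.
- trough: Open lime-green reservoir, 80 x 120 x 40 mm; origin under its middle.
- tube_rack: Blue rack with eight capped tubes, 90 x 170 x 87 mm; origin under its middle.
- wash_bottle: Bottle with red cap, 68 mm diameter, 150 mm high; origin under its middle.
- beaker: Glass beaker, 74 mm diameter, 90 mm high; origin under its middle.

How it is judged:
On the way, in this order (a step that is already met when the one before it is completed fails the run):
1. the lock slide is drawn back to its open end stop (within 4 mm) (value of joint lock below 0.004 m), for 0.1 s.
2. the frame is pressed right down while the lock is still open (value of joint gate below 0.03 rad and value of joint lock below 0.012 m), for 0.1 s.
3. the lock slide is pushed home over the pressed-down frame (value of joint gate below 0.065 rad and value of joint lock above 0.03 m and value of joint stop_pin above 0.0025 m), for 0.2 s.
At the end, for the whole second after the job is handed in: The lock slide is home against its stop block (lock joint above 0.03, green pin pushed in by more than 2.5 of its 4 mm) and the frame is held down by it (joint below 0.065 rad), both at rest (all of step 3 and velocity of joint gate between -0.05 and 0.05 rad/s and velocity of joint lock between -0.005 and 0.005 m/s); the robot touches nothing.
It fails at once if the station, its frame or its lock is pushed by the fingers with more than 35 N (contact force between the fingers and station above 35 N).
It fails at once if a bystander is shifted more than 25 mm or tipped over (distance of any of reagent, tip_box_a, tip_box_b, trough, tube_rack, wash_bottle, beaker from where it was at the start of the episode above 0.025 m or angle between any of reagent, tip_box_a, tip_box_b, trough, tube_rack, wash_bottle, beaker's own z axis and vertical above 0.5 rad).
It also fails if it takes over 45 s, if anything falls off the work surface, if the arm or the gripper's body presses on something with over 40 N, if the wrist force passes 120 N, or if a joint passes its speed limit or range.

ROBOT

A 6-joint arm with a two-finger parallel gripper is mounted at the origin on the work surface. World frame = base frame: x ahead of the robot, y to its left, z up, the work surface at z = 0. Lengths are in m, angles in rad, forces in N, time in s.
With the tool pointing down it reaches from about 0.35 to 0.975 m from the base axis. Payload 4.9 kg.
Tool frame: the origin (TCP) lies where the fingers leave the gripper's body, on its centre line; the fingertips stand 73 mm ahead of it and the grasp point (between the pads) lies 54 mm ahead of it; y points along the fingers, x is the direction in which the jaws open and shut, and the axes are right-handed (so a half turn about y gives the same grasp; the last joint's range is limited). The gripper opens to 85 mm and grips with 20 to 120 N. Pads are 22 mm wide; open, the fingers measure 114 mm over their backs; the gripper's body (76 mm by 85 mm) begins 54 mm behind the grasp point. The pads swing forward as they close: fully open they stand 13 mm farther back than shut.
Start: joints at [1.106, 0.053, 1.613, -0, 1.476, -0.119], TCP at [0.212, 0.588, 0.304] pointing down, gripper open.
Joint ranges: [-3.01, 3.01], [-1.01, 2.22], [0.06, 2.58], [-1.02, 4.17], [0.09, 2.62], [-3.14, 3.14]. Speed limits (rad/s): [2.57, 2.57, 3.14, 3.14, 3.14, 3.14].

INTERFACE

Orientations are given as a unit quaternion [x, y, z, w].
In Python, from plant import get_state, camera, camera_params, close_job gives the robot as it stands.
- The arm moves only by the tool step_arm, never from a script. Its argument "steps" is text: rows parted by semicolons, each of 7 numbers parted by spaces: the turn, a rotation vector about the tool's x, y, z in degrees, then the shift along the tool's x, y, z in cm, then the gripper's target within -1 to 1 (fully open at 1, half-way at 0, shut at -1). In form: wx wy wz x y z jaw; .... A call has 1 to 12 rows; each row is the pose to reach, as a shift and turn from the pose commanded when the call began, along the tool's axes at that moment; what a row does not reach only later rows make up. A row lasts 1/10 s, in which the tool goes at most 50 mm and 8.59 degrees, less where a joint would pass 70% of its speed; a pose out of reach is approached as far as the arm can. A call with a gripper value outside its range is refused whole. The fingers move at their own pace and stop on an object; the grip force is fixed at half the most. Time passes only in rows, so rows that repeat a pose let the fingers close. It gives the time, the measured TCP pose, the force and the opening at its end, in the units of the state.
- get_state(): the state, without advancing time (a new reading comes with each control period).
- camera(name): name is "side" or "top"; returns (picture, depth): 480x640x3 uint8, red, green, blue; 480x640 float32, m along the optical axis (not along the pixel's ray), 0 where there is no reading.
- camera_params(name): a dict with "camera_matrix" (3x3 intrinsics, pixels), "world_to_cam" (4x4, takes a point from world to camera coordinates). Camera axes: x right, y down, z forward; pixel columns grow to the right and rows downward; lengths in m; the calibration is good to about 2 mm. A picture is of the moment at which its call begins. camera_params takes no time and is no camera call.
- close_job(): hands the job in, once; it reports no verdict.
The state is a dict: "clock": time; "joints": joint angles; "qvel": joint speeds; "tau": joint torques, N m; "position": TCP position; "tcp_rot": TCP orientation; "wrist_force": force on the tool from outside, world axes, zero at the start; "wrist_torque": the same for the moment, N m; "grip_width": finger opening in m.
Only numpy, scipy, OpenCV 4.12 (cv2) and the standard library are available. Lean on these libraries where they do the work, as an engineer would, in place of code of your own. Each camera call takes 0.05 s, during which the arm holds its last target.

## Working session

There is one attempt and no reset: what is moved stays moved. The work goes in short steps, Python scripts to look and compute and a tool call to move; the robot and the scene stay as the last step left them, time stands still between calls to the robot, and variables do not carry over. Pictures are saved under pics/ and viewed, and the job is handed in when it is done.

Besides the shell and the picture viewer there is one more tool, called as name(argument=value, ...), one argument or row to a line, values as JSON. step_arm: Moves the arm, as the interface text tells. Its arguments: {"type":"object","properties":{"steps":{"type":"string"}},"required":["steps"]}

```bash
mkdir -p pics; ls
cat > h.py <<'E'
import numpy as np,cv2
from plant import *
def snap(n):
    import os
    im,d=camera(n); i=0
    while os.path.exists(f'pics/{n}{i}.png'): i+=1
    cv2.imwrite(f'pics/{n}{i}.png',im[:,:,::-1]); np.savez(f'pics/{n}.npz',im=im,d=d); print(f'pics/{n}{i}.png'); return im,d
def cloud(n,d):
    p=camera_params(n);K=p['camera_matrix'];T=np.linalg.inv(p['world_to_cam'])
    v,u=np.mgrid[:480,:640]
    P=np.stack([(u-K[0][2])/K[0][0]*d,(v-K[1][2])/K[1][1]*d,d,np.ones_like(d)],-1)
    return (P@T.T)[...,:3]
E
python3 - <<'E'
from h import *
print(get_state())
for n in ('side','top'):
    snap(n); print(camera_params(n))
E
```

```text
pics
{'clock': 0.0, 'joints': array([ 1.10598740e+00,  5.33759688e-02,  1.61430202e+00, -1.40806558e-06,
        1.47601236e+00, -1.18973513e-01]), 'qvel': array([ 2.06490914e-05, -1.74528705e-04,  2.27038189e-03, -3.39475494e-04,
        1.25549316e-03,  1.65124340e-04]), 'tau': array([-1.68948980e-03, -3.93681836e+01, -3.70169806e+01, -2.70224782e-04,
        7.05260580e-03, -9.00549821e-06]), 'position': array([0.21163233, 0.58756988, 0.30264623]), 'tcp_rot': array([ 0.57892353,  0.40586174, -0.40716757, -0.57822   ]), 'wrist_force': array([ 0.05060455,  0.25978702, -0.14333793]), 'wrist_torque': array([-0.00503024,  0.00917313,  0.04353041]), 'grip_width': 0.08547513667572089}
pics/side0.png
{'camera_matrix': array([[461.27523398,   0.        , 310.07754594],
       [  0.        , 461.27523398, 240.257815  ],
       [  0.        ,   0.        ,   1.        ]]), 'world_to_cam': array([[ 0.89642604, -0.44308243,  0.00991571, -0.48689762],
       [-0.31396438, -0.65067282, -0.6914125 ,  0.2674113 ],
       [ 0.31280461,  0.61668699, -0.72239216,  0.95437395],
       [ 0.        ,  0.        ,  0.        ,  1.        ]])}
pics/top0.png
{'camera_matrix': array([[434.59641364,   0.        , 319.02577957],
       [  0.        , 434.59641364, 236.92373903],
       [  0.        ,   0.        ,   1.        ]]), 'world_to_cam': array([[ 0.00679737, -0.99979638,  0.01899987, -0.00498725],
       [-0.997898  , -0.00800655, -0.0643077 ,  0.5662462 ],
       [ 0.06444673, -0.01852281, -0.99774923,  1.04780672],
       [ 0.        ,  0.        ,  0.        ,  1.        ]])}
```

View pics/side0.png

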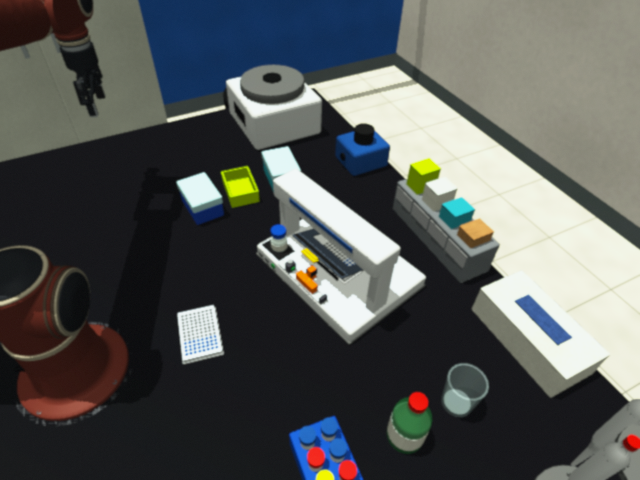

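View pics/top0.png

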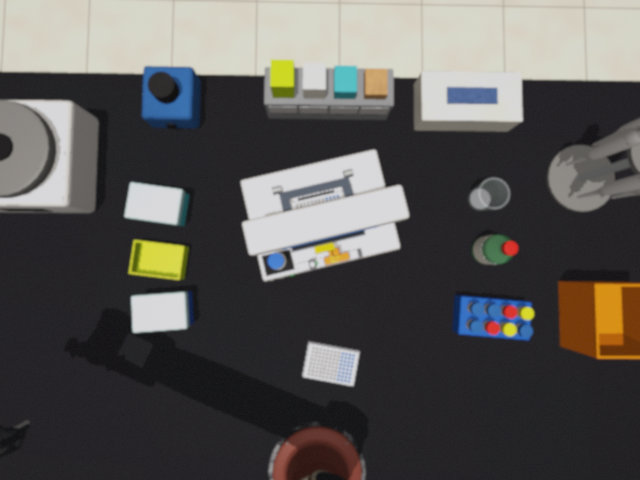

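Run:
```python
from h import *
for n in ('top','side'):
    f=np.load(f'pics/{n}.npz'); im,d=f['im'],f['d']; P=cloud(n,d)
    hsv=cv2.cvtColor(im,cv2.COLOR_RGB2HSV)
    near=(np.hypot(P[...,0]-.6,P[...,1])<.3)&(d>0)
    m=near&(P[...,2]>.212)&(P[...,2]<.232)
    r=cv2.minAreaRect((P[m][:,:2]*1000).astype(np.float32)); print(n,'head',m.sum(),r,np.median(P[m][:,2]))
    m=near&(P[...,2]>.032)&(P[...,2]<.048)
    r=cv2.minAreaRect((P[m][:,:2]*1000).astype(np.float32)); print(n,'base',m.sum(),r,np.median(P[m][:,2]))
    H,S,V=[hsv[...,i].astype(int) for i in range(3)]
    for c,lo,hi in(('orange',8,20),('yellow',22,32),('green',45,85)):
        m=near&(H>=lo)&(H<=hi)&(S>120)&(V>60)
        Q=P[m]; v,u=np.nonzero(m)
        if len(Q): print(n,c,len(Q),u.min(),u.max(),v.min(),v.max(),Q.mean(0).round(4),Q.min(0).round(3),Q.max(0).round(3))
    u0=(200,140,380,320) if n=='top' else (240,150,440,350)
    c=im[u0[1]:u0[3],u0[0]:u0[2]][...,::-1]
    if n=='top': c=im[220:290,240:410][...,::-1]
    else: c=im[210:330,250:400][...,::-1]
    c=cv2.resize(c,None,fx=4.6,fy=4.6,interpolation=cv2.INTER_CUBIC)
    cv2.imwrite(f'pics/crop_{n}.png',c)
```

```text
top head 5725 ((588.79931640625, -11.046478271484375), (71.9301986694336, 330.1452331542969), 13.849228858947754) 0.22215193924673793
top base 6979 ((687.4833984375, 9.442062377929688), (401.13787841796875, 350.99169921875), 10.66631031036377) 0.04146474922485699
top orange 122 325 348 248 263 [ 0.5199 -0.0427  0.076 ] [ 0.502 -0.068  0.064] [ 0.536 -0.014  0.097]
top yellow 276 275 339 81 262 [0.6203 0.0049 0.1148] [ 0.505 -0.047  0.064] [0.892 0.099 0.172]
side head 3778 ((587.0744018554688, -13.0843505859375), (72.04766845703125, 329.3492736816406), 13.920644760131836) 0.22096199799738414
side base 5364 ((685.4165649414062, 4.1490325927734375), (402.72479248046875, 346.48297119140625), 10.030741691589355) 0.040210285652146016
side orange 345 296 461 226 292 [ 0.5323 -0.047   0.0719] [ 0.498 -0.113  0.038] [0.882 0.013 0.133]
side yellow 136 301 318 248 262 [ 0.5355 -0.0121  0.1065] [ 0.523 -0.037  0.039] [0.565 0.068 0.114]
side green 19 272 294 264 270 [0.4896 0.0271 0.0477] [0.471 0.002 0.02 ] [0.504 0.065 0.066]
```

View pics/crop_side.png

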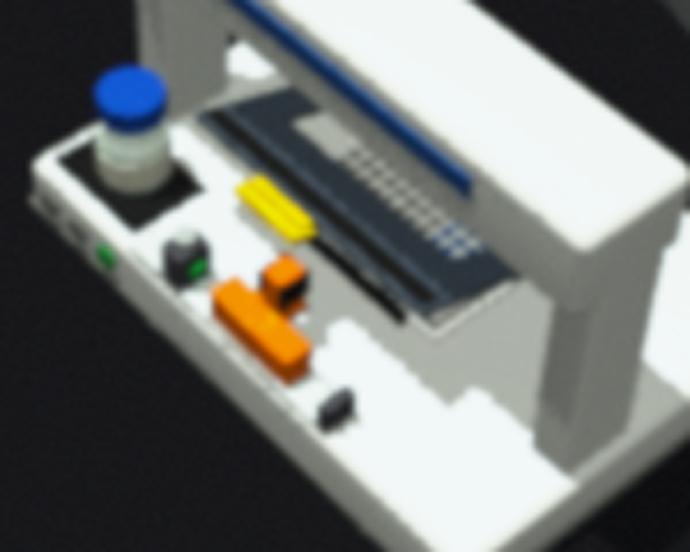

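View pics/crop_top.png

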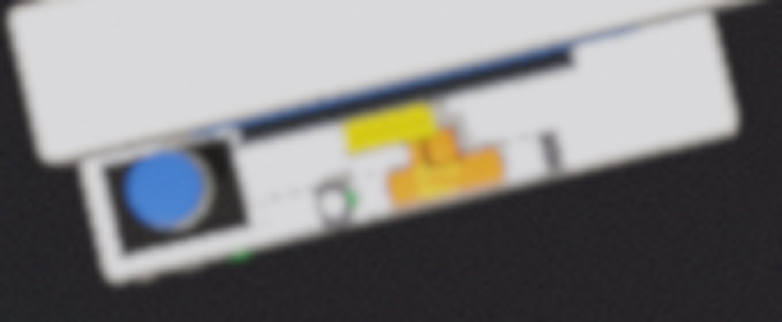

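```bash
cat >> h.py <<'E'
YAW=np.radians(13.88); O=np.array([.620,-.004,0])
RS=np.array([[np.cos(YAW),-np.sin(YAW),0],[np.sin(YAW),np.cos(YAW),0],[0,0,1]])
def st(P): return (P-O)@RS*1000
E
python3 - <<'E'
from h import *
for n in ('top','side'):
    f=np.load(f'pics/{n}.npz'); im,d=f['im'],f['d']; P=st(cloud(n,d))
    hsv=cv2.cvtColor(im,cv2.COLOR_RGB2HSV)
    H,S,V=[hsv[...,i].astype(int) for i in range(3)]
    near=(abs(P[...,0])<140)&(abs(P[...,1])<190)&(d>0)
    def rep(c,m):
        Q=P[m]
        if len(Q): print(n,c,len(Q),Q.mean(0).round(1),np.percentile(Q,[2,98],axis=0).round(1).tolist())
    o=near&(H>=8)&(H<=20)&(S>120)&(V>60)
    rep('foot',o&(P[...,2]>62)&(P[...,2]<71)); rep('grip',o&(P[...,2]>80)); rep('griptop',o&(P[...,2]>90))
    rep('base',near&(P[...,2]>36)&(P[...,2]<44)&(S<50)&(V>120)); rep('head',near&(P[...,2]>214))
    rep('yellow',near&(H>=22)&(H<=32)&(S>150)&(P[...,2]>70))
    rep('cap',near&(H>=100)&(H<=125)&(S>150)&(P[...,2]>90)&(P[...,1]>100)&(P[...,0]<-60))
    rep('block',near&(V<90)&(S<90)&(P[...,0]<-95)&(P[...,2]>50)&(P[...,1]>-10)&(P[...,1]<85))
    rep('green',near&(H>45)&(H<85)&(S>120)&(P[...,2]>40))
E
```

```text
top foot 78 [-109.9  -14.9   68.2] [[-119.0, -37.5, 64.9], [-94.8, 15.8, 70.6]]
top grip 36 [-98.2 -10.7  93.7] [[-104.4, -17.6, 88.2], [-89.7, -3.1, 96.5]]
top griptop 34 [-98.4 -10.7  94.1] [[-104.4, -17.7, 90.7], [-89.7, -3.3, 96.6]]
top base 5609 [27.2 -9.7 41. ] [[-119.2, -163.8, 37.3], [123.7, 164.9, 43.8]]
top head 5702 [-31.8   2.  222. ] [[-64.9, -156.0, 217.6], [2.0, 158.1, 225.3]]
top yellow 136 [-85.8   9.5 104.7] [[-113.1, -10.7, 70.3], [-75.3, 31.6, 113.9]]
top cap 152 [-84.5 127.5 103.2] [[-97.5, 112.6, 99.6], [-71.4, 142.0, 107.6]]
side foot 184 [-114.1  -12.9   66.8] [[-122.9, -40.2, 62.6], [-101.3, 16.1, 70.3]]
side grip 58 [-100.8  -11.5   90.7] [[-107.4, -19.1, 81.2], [-90.8, -2.8, 95.0]]
side griptop 43 [-99.1 -12.   92.4] [[-106.7, -19.0, 90.3], [-90.7, -3.1, 95.4]]
side base 4220 [-37.8 -66.2  40.1] [[-123.5, -167.1, 36.7], [114.7, 148.4, 43.5]]
side head 3699 [-37.4 -16.9 220.7] [[-68.1, -160.8, 215.4], [-1.9, 153.9, 223.5]]
side yellow 124 [-84.7  11.  108.2] [[-92.9, -10.2, 103.0], [-75.2, 33.3, 111.7]]
side cap 161 [-89.2 123.4 101.1] [[-104.3, 107.7, 93.8], [-71.6, 141.1, 104.9]]
side block 44 [-119.9   43.6   64.4] [[-125.2, 38.6, 52.2], [-107.7, 50.6, 73.5]]
side green 13 [-114.5   38.8   61.3] [[-118.1, 35.2, 55.3], [-110.0, 41.2, 66.3]]
```

```bash
cat >> h.py <<'E'
from scipy.spatial.transform import Rotation as R
def target(tip,lean=37.,sgn=1):
    # tip: fingertip centre in station mm -> TCP world, R
    l=np.radians(lean); y=RS@[np.sin(l),0,-np.cos(l)]; x=RS@[0,sgn,0]; z=np.cross(x,y)
    M=np.column_stack([x,y,z]); p=O+RS@(np.array(tip)/1000.)-.073*y
    return p,M
def delta(tip,lean=37.,sgn=1):
    s=get_state(); M0=R.from_quat(s['tcp_rot']); p,M=target(tip,lean,sgn)
    rv=(M0.inv()*R.from_matrix(M)).as_rotvec(degrees=True); sh=M0.inv().apply(p-s['position'])*100
    print('p',p.round(3),'rv',rv.round(2),'shift cm',sh.round(2),'ang',np.linalg.norm(rv).round(1))
def now():
    s=get_state();M=R.from_quat(s['tcp_rot']).as_matrix();tip=st(s['position']+.073*M[:,1])
    print('t',round(s['clock'],2),'tip',tip.round(1),'F_st',(s['wrist_force']@RS).round(1),'w',round(s['grip_width'],4),'axes_st\n',(RS.T@M).round(3), 'q',s['joints'].round(2))
E
python3 - <<'E'
from h import *
now()
for s in (1,-1):
  delta([-140,-12,150],37,s)
E
```

```text
t 0.1 tip [-254.6  672.2  229.8] F_st [ 0.6  0.2 -0.5] w 0.0856 axes_st
 [[ 0.555 -0.001 -0.832]
 [ 0.832 -0.001  0.555]
 [-0.002 -1.     0.   ]] q [ 1.11  0.05  1.61  0.    1.48 -0.12]
p [ 0.444 -0.06   0.208] rv [-35.96 -32.47 -10.97] shift cm [-53.     9.54 -43.84] ang 49.7
p [ 0.444 -0.06   0.208] rv [ 14.29 139.8  -46.84] shift cm [-53.     9.54 -43.84] ang 148.1
```

step_arm(
  steps="-2.2 -1.9 -0.7 -3.2 0 -2.6 0; -4.4 -3.8 -1.4 -6.4 0 -5.2 0; -6.6 -5.7 -2.1 -9.6 0 -7.8 0; -8.8 -7.6 -2.8 -12.8 0 -10.4 0; -11 -9.5 -3.5 -16 0 -13 0; -13.2 -11.4 -4.2 -19.2 0 -15.6 0; -15.4 -13.3 -4.9 -22.4 0 -18.2 0; -17.6 -15.2 -5.6 -25.6 0 -20.8 0; -19.8 -17.1 -6.3 -28.8 0 -23.4 0; -22 -19 -7 -32 0 -26 0; -24.2 -20.9 -7.7 -35.2 0 -28.6 0; -26.4 -22.8 -8.4 -38.4 0 -31.2 0",
)

```text
clock: 1.3
position: [0.3751, 0.1197, 0.3036]
tcp_rot: [0.572, 0.635, -0.366, -0.368]
wrist_force: [0.5, -0.9, -0.2]
grip_width: 0.0426
```

Run:
```python
from h import *
now()
delta([-140,-12,150])
delta([-112,-12,78])
```

```text
t 1.3 tip [-174.3  176.3  238.9] F_st [ 0.3 -1.  -0.2] w 0.0426 axes_st
 [[ 0.167  0.463 -0.871]
 [ 0.985 -0.035  0.17 ]
 [ 0.048 -0.886 -0.462]] q [ 0.1  -0.87  2.33  0.03  1.21 -1.53]
p [ 0.444 -0.06   0.208] rv [-9.23 -9.6  -2.83] shift cm [-18.85  10.23  -0.95] ang 13.6
p [ 0.471 -0.053  0.136] rv [-9.23 -9.6  -2.83] shift cm [-18.73  17.91  -0.06] ang 13.6
```

step_arm(
  steps="-2 -2 -0.6 -4 0.5 -0.2 0; -4 -4 -1.2 -8 1 -0.4 0; -6 -6 -1.8 -12 2 -0.6 0; -8 -8 -2.4 -16 4 -0.8 0; -9.2 -9.6 -2.8 -18.9 7 -0.9 0; -9.2 -9.6 -2.8 -18.9 10.2 -0.9 0; -9.2 -9.6 -2.8 -18.9 10.2 -0.9 0",
)

```text
clock: 2.0
position: [0.4413, -0.0591, 0.2023]
tcp_rot: [0.55, 0.703, -0.353, -0.282]
wrist_force: [-0.7, 0.7, -1.2]
grip_width: 0.0427
```

Run:
```python
from h import *
now()
delta([-106,-12,80])
for n in ('top','side'): im,d=snap(n); cv2.imwrite(f'pics/c1_{n}.png',cv2.resize((im[200:300,240:400] if n=='top' else im[130:330,200:420])[...,::-1],None,fx=3.5,fy=3.5,interpolation=cv2.INTER_CUBIC))
```

```text
t 2.0 tip [-143.4  -10.3  143.5] F_st [-0.5  0.9 -1.2] w 0.0427 axes_st
 [[ 0.004  0.592 -0.806]
 [ 1.     0.004  0.008]
 [ 0.008 -0.806 -0.592]] q [-0.49 -0.64  2.4   0.52  0.95 -2.51]
p [ 0.477 -0.052  0.138] rv [-0.68 -0.48  0.24] shift cm [-0.18  7.33  0.83] ang 0.9
pics/top1.png
pics/side1.png
```

View pics/c1_side.png

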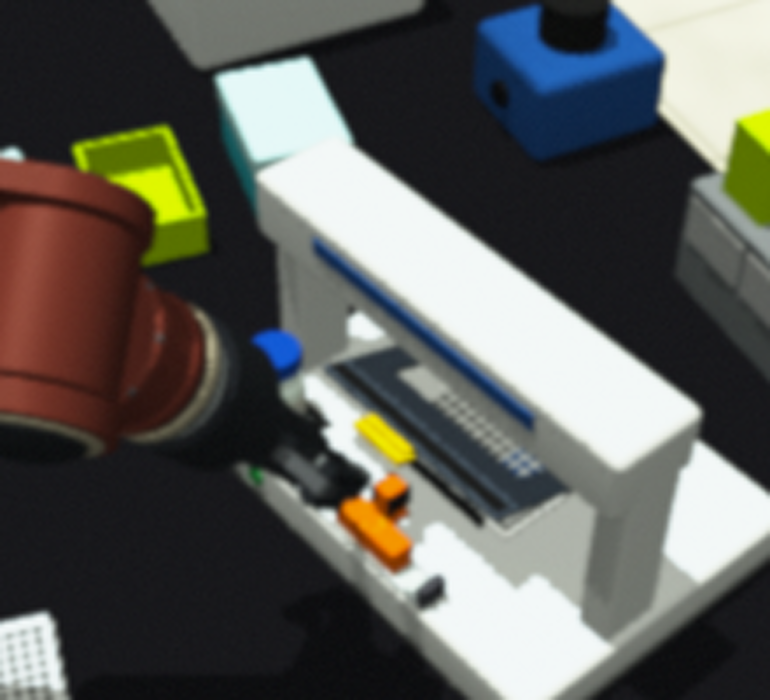

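View pics/c1_top.png

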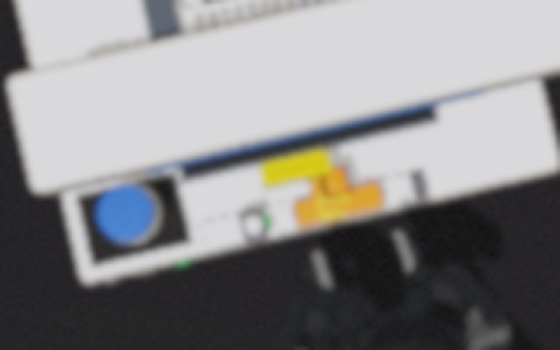

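Run:
```python
from h import *
delta([-118,-10,105]);delta([-101,-10,84])
```

```text
p [ 0.465 -0.053  0.163] rv [-0.26 -0.19  0.04] shift cm [0.07 4.94 0.78] ang 0.3
p [ 0.482 -0.048  0.142] rv [-0.26 -0.19  0.04] shift cm [0.07 7.64 0.68] ang 0.3
```

step_arm(
  steps="0 0 0 0 2.5 0.4 0; 0 0 0 0 5 0.8 0; 0 0 0 0 6.5 0.7 0; 0 0 0 0 7.6 0.7 0; 0 0 0 0 7.6 0.7 0",
)

```text
clock: 2.6
position: [0.4826, -0.0488, 0.1445]
tcp_rot: [0.552, 0.704, -0.352, -0.276]
wrist_force: [-0.4, -1.0, -0.1]
grip_width: 0.0425
```

Run:
```python
from h import *
now()
for n in ('top','side'): im,d=snap(n); cv2.imwrite(f'pics/c2_{n}.png',cv2.resize((im[200:300,240:400] if n=='top' else im[200:320,240:380])[...,::-1],None,fx=4.5,fy=4.5,interpolation=cv2.INTER_CUBIC))
```

```text
t 2.6 tip [-100.3  -10.5   86.2] F_st [-0.6 -0.8 -0.1] w 0.0425 axes_st
 [[ 0.     0.601 -0.8  ]
 [ 1.    -0.     0.   ]
 [ 0.    -0.8   -0.601]] q [-0.42 -0.4   2.36  0.58  0.73 -2.58]
pics/top2.png
pics/side2.png
```

View pics/c2_side.png

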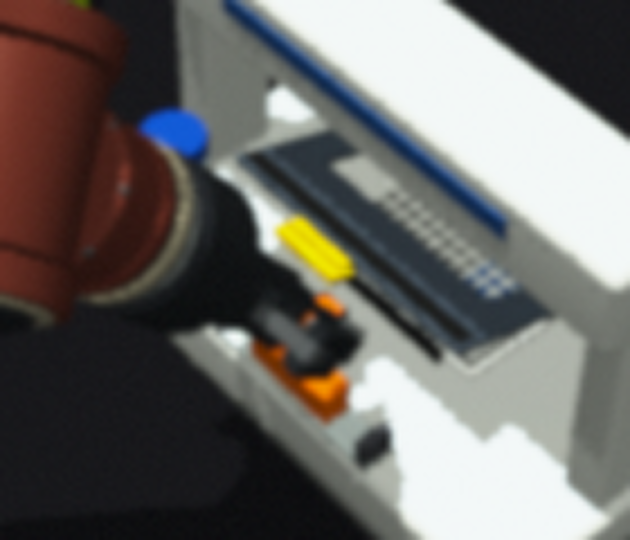

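View pics/c2_top.png

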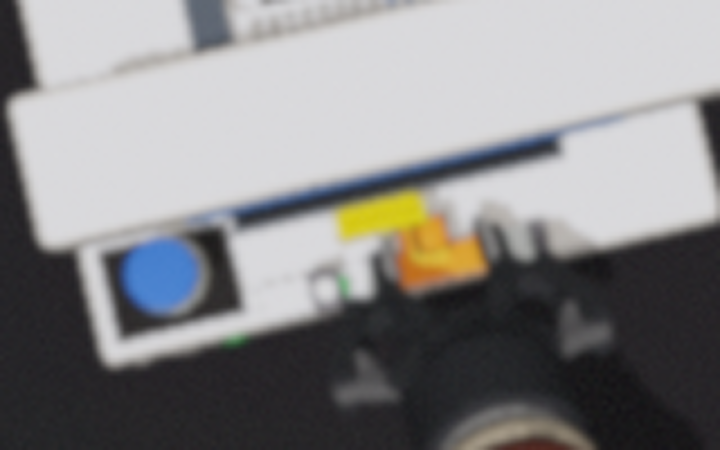

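step_arm(
  steps="0 0 0 0 0.3 0 0; 0 0 0 -0.6 0.3 0 0; 0 0 0 -1.2 0.3 0 0; 0 0 0 -1.6 0.3 0 0; 0 0 0 -2 0.3 0 0; 0 0 0 -2 0.3 0 0",
)

```text
clock: 3.3
position: [0.4887, -0.0694, 0.1411]
tcp_rot: [0.553, 0.703, -0.352, -0.277]
wrist_force: [0.1, -0.1, -0.3]
grip_width: 0.0431
```

Run:
```python
from h import *
now()
```

```text
t 3.3 tip [-99.3 -32.1  82.7] F_st [ 0.  -0.1 -0.3] w 0.0431 axes_st
 [[ 0.004  0.6   -0.8  ]
 [ 1.    -0.002  0.003]
 [ 0.    -0.8   -0.6  ]] q [-0.46 -0.35  2.33  0.61  0.74 -2.64]
```

step_arm(
  steps="0 0 0 -0.4 0 0 0; 0 0 0 -0.8 0 0 0",
)

```text
clock: 3.5
position: [0.4904, -0.0765, 0.1408]
tcp_rot: [0.552, 0.704, -0.352, -0.277]
wrist_force: [-1.2, 2.3, 0.5]
grip_width: 0.043
```

Run:
```python
from h import *
now()
for n in ('top','side'): im,d=snap(n); cv2.imwrite(f'pics/c3_{n}.png',cv2.resize((im[200:300,240:400] if n=='top' else im[200:320,240:380])[...,::-1],None,fx=4.5,fy=4.5,interpolation=cv2.INTER_CUBIC))
```

```text
t 3.5 tip [-99.5 -39.3  82.4] F_st [-0.6  2.5  0.5] w 0.043 axes_st
 [[ 0.002  0.599 -0.8  ]
 [ 1.    -0.     0.003]
 [ 0.001 -0.8   -0.599]] q [-0.47 -0.34  2.33  0.62  0.74 -2.66]
pics/top3.png
pics/side3.png
```

View pics/c3_top.png

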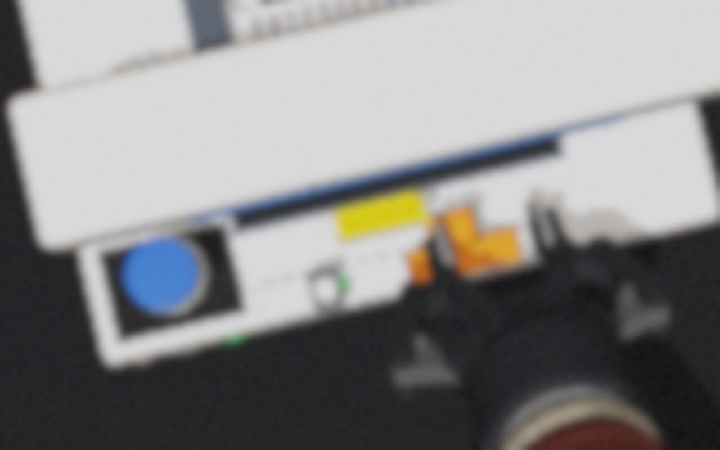

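View pics/c3_side.png

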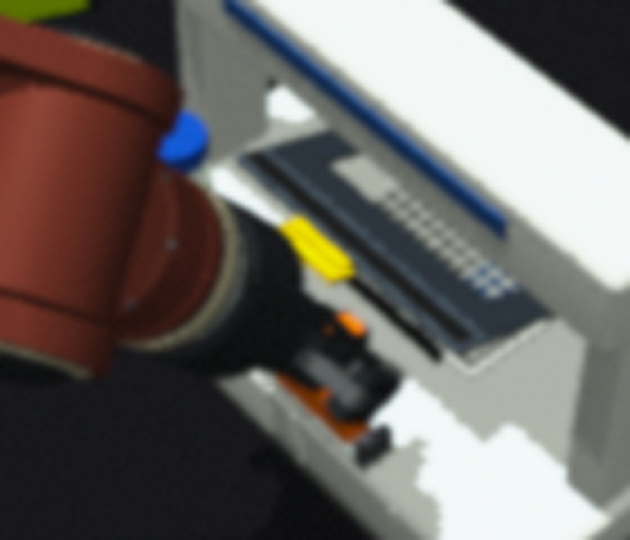

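step_arm(
  steps="0 0 0 -0.3 0 0 0; 0 0 0 -0.6 0 0 0; 0 0 0 -0.6 0 0 0",
)

```text
clock: 3.9
position: [0.4919, -0.0826, 0.1408]
tcp_rot: [0.552, 0.703, -0.352, -0.277]
wrist_force: [-0.7, 0.9, -0.2]
grip_width: 0.0428
```

step_arm(
  steps="0 0 0 -0.1 0 0 0; 0 0 0 -0.2 0 0 0; 0 0 0 -0.2 0 0 0",
)

```text
clock: 4.2
position: [0.4922, -0.084, 0.1408]
tcp_rot: [0.552, 0.704, -0.352, -0.277]
wrist_force: [-2.1, 2.8, 0.4]
grip_width: 0.0425
```

Run:
```python
from h import *
now()
```

```text
t 4.2 tip [-99.5 -47.   82.4] F_st [-1.4  3.2  0.4] w 0.0425 axes_st
 [[ 0.002  0.599 -0.8  ]
 [ 1.    -0.     0.003]
 [ 0.001 -0.8   -0.599]] q [-0.49 -0.33  2.32  0.63  0.75 -2.68]
```

step_arm(
  steps="0 0 0 -0.1 0 0 0; 0 0 0 -0.2 0 0 0; 0 0 0 -0.2 0 0 0",
)

```text
clock: 4.5
position: [0.4924, -0.0846, 0.1407]
tcp_rot: [0.55, 0.705, -0.351, -0.278]
wrist_force: [-1.6, 8.4, 3.5]
grip_width: 0.0432
```

step_arm(
  steps="0 0 0 -0.1 0 0 0; 0 0 0 -0.2 0 0 0; 0 0 0 -0.2 0 0 0",
)

```text
clock: 4.8
position: [0.4927, -0.0853, 0.1406]
tcp_rot: [0.549, 0.706, -0.35, -0.279]
wrist_force: [-3.0, 14.4, 5.6]
grip_width: 0.0431
```

Run:
```python
from h import *
now()
```

```text
t 4.8 tip [-99.4 -47.7  82.2] F_st [ 0.5 14.7  5.6] w 0.0431 axes_st
 [[-0.002  0.599 -0.801]
 [ 1.     0.008  0.004]
 [ 0.009 -0.801 -0.599]] q [-0.49 -0.32  2.31  0.64  0.76 -2.69]
```

step_arm(
  steps="0 0 0 0.6 0 0 0; 0 0 0 1.4 0 0 0; 0 0 0 1.4 -2 0 0; 0 0 0 1.4 -5 0 -0.25; 0 0 0 1.4 -6.5 0 -0.25; 0 0 0 1.4 -6.5 0 -0.25",
)

```text
clock: 5.4
position: [0.4527, -0.0849, 0.1958]
tcp_rot: [0.554, 0.703, -0.351, -0.274]
wrist_force: [-0.2, 0.1, 0.6]
grip_width: 0.0318
```

Run:
```python
from h import *
now()
delta([-95,-35,150],40); delta([-66,-35,130],40)
for n in ('top','side'): im,d=snap(n); cv2.imwrite(f'pics/c4_{n}.png',cv2.resize((im[200:300,240:400] if n=='top' else im[200:320,240:380])[...,::-1],None,fx=4.5,fy=4.5,interpolation=cv2.INTER_CUBIC))
```

```text
t 5.4 tip [-137.8  -38.8  137.6] F_st [-0.2  0.1  0.6] w 0.0318 axes_st
 [[ 0.005  0.603 -0.798]
 [ 1.    -0.006  0.001]
 [-0.004 -0.798 -0.603]] q [-0.54 -0.56  2.37  0.56  0.92 -2.61]
p [ 0.491 -0.072  0.206] rv [-2.9  -0.05 -0.36] shift cm [ 0.35  1.6  -3.79] ang 2.9
p [ 0.519 -0.065  0.186] rv [-2.9  -0.05 -0.36] shift cm [ 0.37  4.94 -4.89] ang 2.9
pics/top4.png
pics/side4.png
```

View pics/c4_top.png

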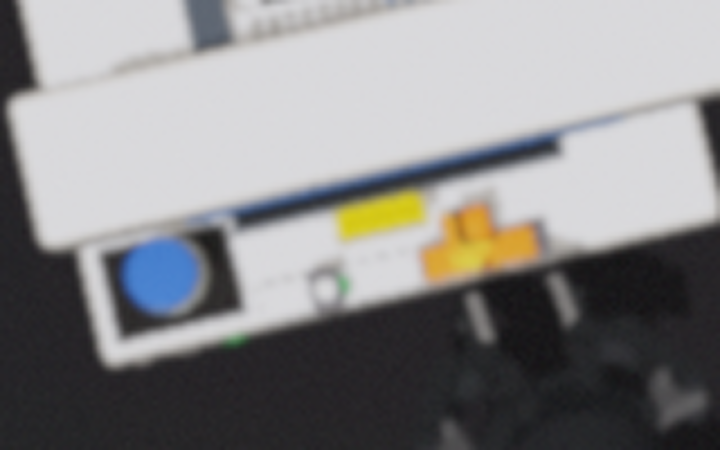

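step_arm(
  steps="-1.5 0 -0.2 0.2 0.8 -1.9 -0.25; -2.9 0 -0.4 0.4 1.6 -3.6 -0.25; -2.9 0 -0.4 0.4 3.3 -4.5 -0.25; -2.9 0 -0.4 0.4 4.9 -4.9 -0.25; -2.9 0 -0.4 0.4 4.9 -4.9 -0.25",
)

```text
clock: 6.0
position: [0.5176, -0.0625, 0.18]
tcp_rot: [0.555, 0.714, -0.334, -0.266]
wrist_force: [-1.0, 0.3, -1.2]
grip_width: 0.0319
```

Run:
```python
from h import *
now()
delta([-63,-35,118],40);delta([-63,-35,110],40)
for n in ('top','side'): im,d=snap(n); cv2.imwrite(f'pics/c5_{n}.png',cv2.resize((im[200:300,240:400] if n=='top' else im[180:300,250:390])[...,::-1],None,fx=4.5,fy=4.5,interpolation=cv2.INTER_CUBIC))
```

```text
t 6.0 tip [-67.  -31.6 123.6] F_st [-0.9  0.5 -1.2] w 0.0319 axes_st
 [[-0.003  0.636 -0.772]
 [ 1.     0.009  0.004]
 [ 0.01  -0.772 -0.636]] q [-0.43 -0.35  2.27  0.63  0.76 -2.6 ]
p [ 0.522 -0.064  0.174] rv [-0.52 -0.21  0.54] shift cm [-0.28  0.69  0.11] ang 0.8
p [ 0.522 -0.064  0.166] rv [-0.52 -0.21  0.54] shift cm [-0.29  1.3   0.62] ang 0.8
pics/top5.png
pics/side5.png
```

View pics/c5_top.png

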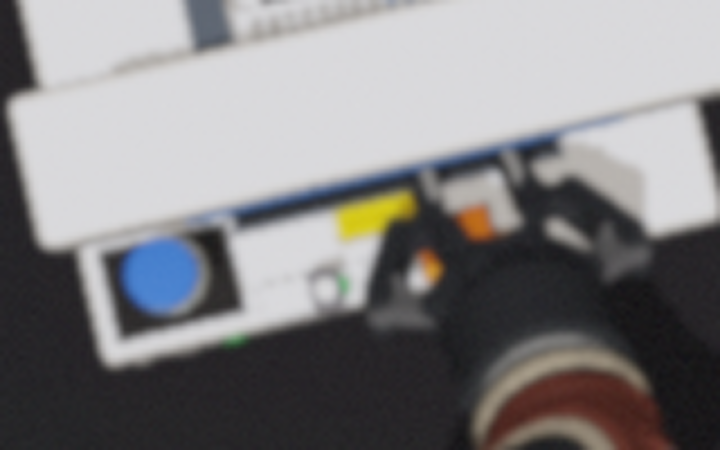

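View pics/c5_side.png

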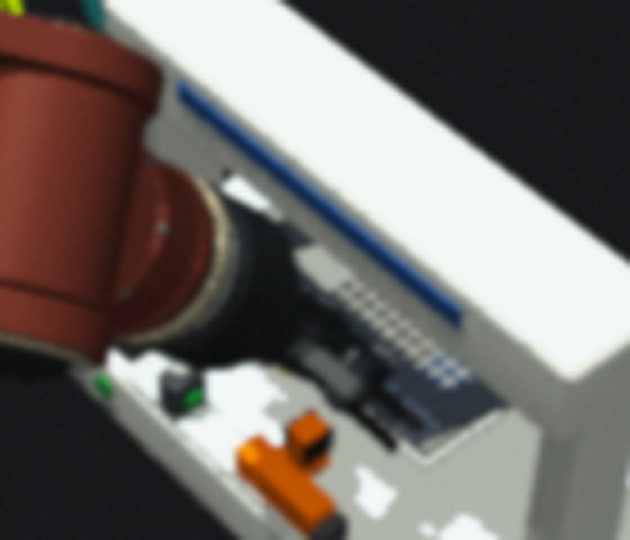

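step_arm(
  steps="0 0 0.3 -0.4 0.4 0.1 -0.25; -0.3 0 0.5 -0.4 0.7 0.1 -0.25; -0.3 0 0.5 -0.4 1 0.4 -0.25; -0.3 0 0.5 -0.4 1.3 0.6 -0.25; -0.3 0 0.5 -0.4 1.3 0.6 -0.25",
)

```text
clock: 6.6
position: [0.5226, -0.0667, 0.1697]
tcp_rot: [0.561, 0.713, -0.332, -0.261]
wrist_force: [-1.0, 0.3, 3.4]
grip_width: 0.0318
```

Run:
```python
from h import *
now()
for n in ('side',): im,d=snap(n); cv2.imwrite(f'pics/c6_{n}.png',cv2.resize((im[200:300,240:400] if n=='top' else im[180:300,250:390])[...,::-1],None,fx=4.5,fy=4.5,interpolation=cv2.INTER_CUBIC))
```

```text
t 6.6 tip [-62.6 -37.8 113.9] F_st [-0.9  0.6  3.4] w 0.0318 axes_st
 [[ 0.005  0.644 -0.765]
 [ 1.    -0.004  0.003]
 [-0.001 -0.765 -0.644]] q [-0.43 -0.32  2.27  0.65  0.72 -2.63]
pics/side6.png
```

View pics/c6_side.png

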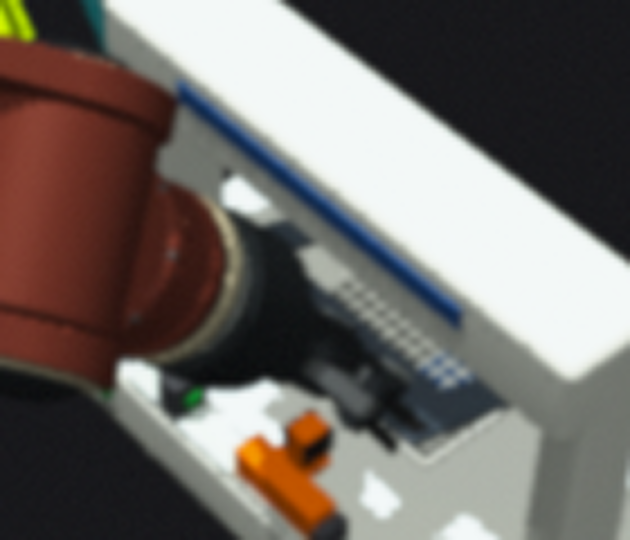

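step_arm(
  steps="0 0 0 0.1 0.3 0.6 -0.25; 0 0 0 0.2 0.8 1.1 -0.25; 0 0 0 0.2 1.2 1.7 -0.25; 0 0 0 0.2 1.6 2.2 -0.25; 0 0 0 0.2 2 2.8 -0.25; 0 0 0 0.2 2 2.8 -0.25",
)

```text
clock: 7.25
position: [0.5132, -0.0666, 0.1351]
tcp_rot: [0.56, 0.712, -0.332, -0.261]
wrist_force: [3.5, -1.0, 4.3]
grip_width: 0.0323
```

Run:
```python
from h import *
now()
for n in ('side',): im,d=snap(n); cv2.imwrite(f'pics/c7_{n}.png',cv2.resize((im[200:300,240:400] if n=='top' else im[180:300,250:390])[...,::-1],None,fx=4.5,fy=4.5,interpolation=cv2.INTER_CUBIC))
```

```text
t 7.25 tip [-71.7 -35.3  79.2] F_st [ 3.2 -1.8  4.3] w 0.0323 axes_st
 [[ 0.004  0.643 -0.766]
 [ 1.    -0.003  0.004]
 [ 0.    -0.766 -0.643]] q [-0.44 -0.28  2.3   0.71  0.66 -2.72]
pics/side7.png
```

View pics/c7_side.png

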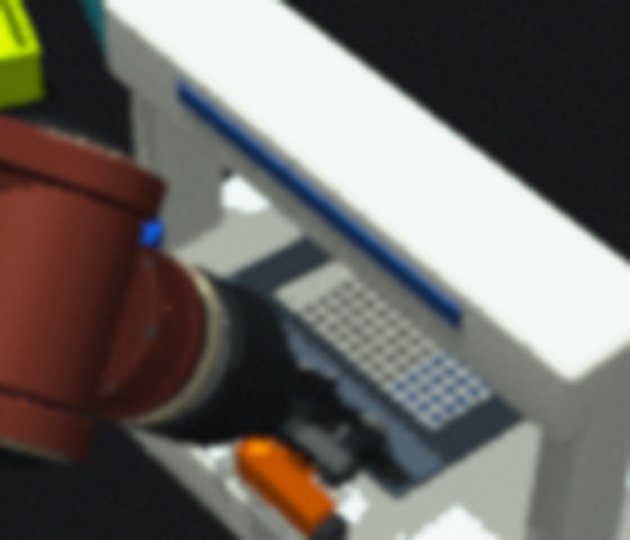

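step_arm(
  steps="0 0 0 0 0.2 0.2 -0.25; 0 0 0 0 0.4 0.4 -0.25; 0 0 0 0 0.6 0.6 -0.25; 0 0 0 0 0.8 0.7 -0.25; 0 0 0 0 0.8 0.7 -0.25",
)

```text
clock: 7.8
position: [0.5127, -0.0666, 0.1246]
tcp_rot: [0.56, 0.713, -0.333, -0.261]
wrist_force: [-2.3, -3.1, 7.1]
grip_width: 0.0318
```

Run:
```python
from h import *
now()
```

```text
t 7.8 tip [-72.3 -35.2  68.6] F_st [-3.  -2.4  7.1] w 0.0318 axes_st
 [[ 0.003  0.642 -0.767]
 [ 1.    -0.002  0.002]
 [-0.    -0.767 -0.642]] q [-0.44 -0.25  2.31  0.73  0.65 -2.75]
```

step_arm(
  steps="0 0 0 0 0.1 0.1 -0.25; 0 0 0 0 0.2 0.15 -0.25; 0 0 0 0 0.2 0.15 -0.25",
)

```text
clock: 8.1
position: [0.5127, -0.0665, 0.122]
tcp_rot: [0.56, 0.713, -0.333, -0.261]
wrist_force: [-2.2, -3.2, 6.0]
grip_width: 0.032
```

step_arm(
  steps="0 0 0 0 0.1 0.1 -0.25; 0 0 0 0 0.1 0.1 -0.25",
)

```text
clock: 8.3
position: [0.5127, -0.0666, 0.121]
tcp_rot: [0.56, 0.713, -0.333, -0.261]
wrist_force: [-6.3, -3.3, 8.6]
grip_width: 0.0318
```

Run:
```python
from h import *
now()
im,d=snap('side'); cv2.imwrite(f'pics/c8_side.png',cv2.resize((im[180:300,250:390])[...,::-1],None,fx=4.5,fy=4.5,interpolation=cv2.INTER_CUBIC))
```

```text
t 8.3 tip [-72.3 -35.1  65.1] F_st [-6.9 -1.7  8.6] w 0.0318 axes_st
 [[ 0.003  0.642 -0.767]
 [ 1.    -0.002  0.002]
 [ 0.    -0.767 -0.642]] q [-0.44 -0.25  2.31  0.74  0.64 -2.76]
pics/side8.png
```

View pics/c8_side.png

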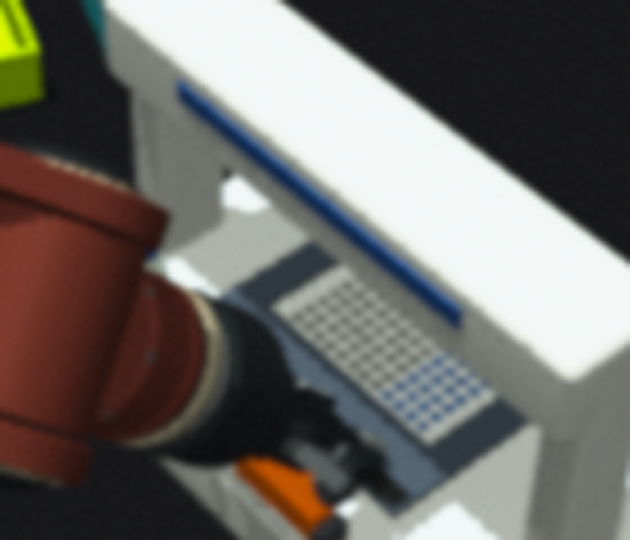

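step_arm(
  steps="0 0 0 0 0 0.1 -0.25; 0 0 0 0 0 0.2 -0.25; 0 0 0 0 0 0.2 -0.25",
)

```text
clock: 8.65
position: [0.5123, -0.0667, 0.121]
tcp_rot: [0.56, 0.713, -0.331, -0.261]
wrist_force: [4.0, 1.2, 6.6]
grip_width: 0.0323
```

Run:
```python
from h import *
now()
```

```text
t 8.65 tip [-72.6 -35.2  65.2] F_st [4.2 0.3 6.6] w 0.0323 axes_st
 [[ 0.003  0.644 -0.765]
 [ 1.    -0.002  0.003]
 [ 0.    -0.765 -0.644]] q [-0.44 -0.25  2.31  0.75  0.64 -2.76]
```

step_arm(
  steps="0 0 0 0 0.1 0.05 -0.25; 0 0 0 0 0.15 0.1 -0.25; 0 0 0 0 0.15 0.1 -0.25",
)

```text
clock: 8.95
position: [0.5128, -0.0668, 0.1206]
tcp_rot: [0.56, 0.714, -0.332, -0.26]
wrist_force: [-15.3, -0.2, 22.9]
grip_width: 0.0318
```

Run:
```python
from h import *
now()
```

```text
t 8.95 tip [-72.1 -35.3  64.8] F_st [-14.9   3.5  22.9] w 0.0318 axes_st
 [[ 0.002  0.645 -0.764]
 [ 1.    -0.001  0.001]
 [ 0.    -0.764 -0.645]] q [-0.44 -0.24  2.31  0.75  0.64 -2.77]
```

step_arm(
  steps="0 0 0 0 -0.1 0 -0.25; 0 0 0 0 -0.1 0 -0.25",
)

```text
clock: 9.15
position: [0.5123, -0.0668, 0.1208]
tcp_rot: [0.56, 0.713, -0.331, -0.26]
wrist_force: [1.0, 1.9, 10.6]
grip_width: 0.0319
```

step_arm(
  steps="0 0 0 0.2 0 0 -0.25; 0 0 0 0.4 0 0 -0.25",
)

```text
clock: 9.35
position: [0.5117, -0.0644, 0.1209]
tcp_rot: [0.562, 0.712, -0.332, -0.259]
wrist_force: [2.8, -5.2, 7.2]
grip_width: 0.0319
```

Run:
```python
from h import *
now()
```

```text
t 9.35 tip [-72.5 -33.1  65.1] F_st [ 1.5 -5.7  7.2] w 0.0319 axes_st
 [[ 0.006  0.646 -0.764]
 [ 1.    -0.007  0.002]
 [-0.004 -0.764 -0.646]] q [-0.43 -0.25  2.31  0.74  0.63 -2.76]
```

step_arm(
  steps="0 0 0 0.3 0 0 -0.25; 0 0 0 0.6 0.05 0 -0.25; 0 0 0 0.9 0.05 0 -0.25; 0 0 0 1.2 0.05 0 -0.25",
)

```text
clock: 9.75
position: [0.5096, -0.0532, 0.1209]
tcp_rot: [0.563, 0.712, -0.332, -0.258]
wrist_force: [2.7, -7.3, 6.9]
grip_width: 0.0321
```

Run:
```python
from h import *
now()
```

```text
t 9.75 tip [-71.8 -21.9  65.2] F_st [ 0.8 -7.8  6.9] w 0.0321 axes_st
 [[ 0.007  0.646 -0.763]
 [ 1.    -0.009  0.002]
 [-0.005 -0.763 -0.646]] q [-0.41 -0.27  2.33  0.73  0.62 -2.72]
```

step_arm(
  steps="0 0 0 0.3 0.05 0 -0.25; 0 0 0 0.6 0.05 0 -0.25; 0 0 0 0.9 0.05 0 -0.25; 0 0 0 1.2 0.05 0.05 -0.25",
)

```text
clock: 10.15
position: [0.5072, -0.0419, 0.1208]
tcp_rot: [0.563, 0.712, -0.331, -0.258]
wrist_force: [3.2, -8.4, 8.6]
grip_width: 0.0318
```

Run:
```python
from h import *
now()
im,d=snap('top'); cv2.imwrite(f'pics/c9_top.png',cv2.resize((im[200:300,240:400])[...,::-1],None,fx=4.5,fy=4.5,interpolation=cv2.INTER_CUBIC))
```

```text
t 10.15 tip [-71.4 -10.5  65.2] F_st [ 1.1 -8.9  8.6] w 0.0318 axes_st
 [[ 0.008  0.647 -0.762]
 [ 1.    -0.01   0.002]
 [-0.006 -0.762 -0.647]] q [-0.38 -0.28  2.34  0.72  0.6  -2.69]
pics/top6.png
```

View pics/c9_top.png

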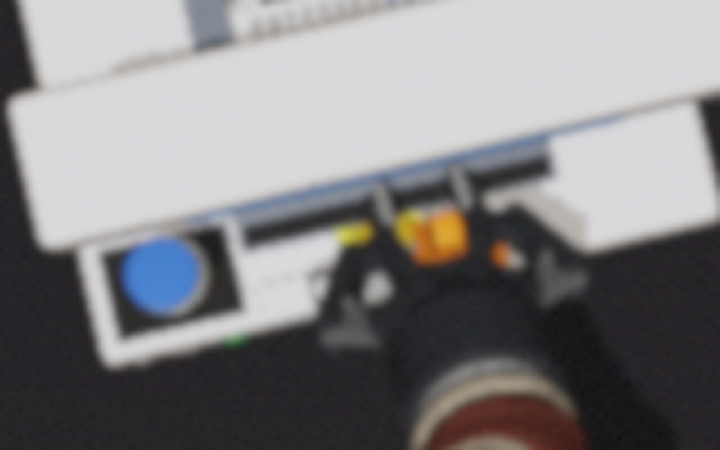

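step_arm(
  steps="0 0 0 0.3 0 0.05 -0.25; 0 0 0 0.6 0 0.1 -0.25; 0 0 0 0.9 0 0.1 -0.25; 0 0 0 1.2 0 0.1 -0.25; 0 0 0 1.5 0 0.1 -0.25; 0 0 0 1.8 0 0.1 -0.25",
)

```text
clock: 10.8
position: [0.5027, -0.0247, 0.1207]
tcp_rot: [0.564, 0.712, -0.331, -0.257]
wrist_force: [3.2, -8.3, 9.2]
grip_width: 0.032
```

Run:
```python
from h import *
now()
```

```text
t 10.8 tip [-71.5   7.3  65.2] F_st [ 1.1 -8.8  9.2] w 0.032 axes_st
 [[ 0.008  0.648 -0.761]
 [ 1.    -0.01   0.001]
 [-0.007 -0.761 -0.648]] q [-0.34 -0.31  2.36  0.69  0.58 -2.64]
```

Travel about 34 mm; now small steps feeling for the block.

step_arm(
  steps="0 0 0 0.2 0 0 -0.25; 0 0 0 0.4 0 0 -0.25; 0 0 0 0.6 0 0 -0.25",
)

```text
clock: 11.1
position: [0.5013, -0.0189, 0.1207]
tcp_rot: [0.564, 0.712, -0.331, -0.257]
wrist_force: [2.6, -8.1, 9.3]
grip_width: 0.032
```

step_arm(
  steps="0 0 0 0.15 0 0 -0.25; 0 0 0 0.3 0 0 -0.25; 0 0 0 0.3 0 0 -0.25",
)

```text
clock: 11.4
position: [0.5005, -0.0159, 0.1207]
tcp_rot: [0.564, 0.712, -0.331, -0.257]
wrist_force: [2.9, -7.9, 9.0]
grip_width: 0.0325
```

Run:
```python
from h import *
now()
```

```text
t 11.4 tip [-71.5  16.3  65.1] F_st [ 1.  -8.3  9. ] w 0.0325 axes_st
 [[ 0.008  0.648 -0.761]
 [ 1.    -0.01   0.001]
 [-0.007 -0.761 -0.648]] q [-0.32 -0.32  2.36  0.68  0.57 -2.61]
```

step_arm(
  steps="0 0 0 0.1 0 0 -0.25; 0 0 0 0.2 0 0 -0.25; 0 0 0 0.2 0 0 -0.25",
)

```text
clock: 11.7
position: [0.5001, -0.0142, 0.1207]
tcp_rot: [0.564, 0.712, -0.331, -0.257]
wrist_force: [2.8, -8.8, 9.4]
grip_width: 0.0315
```

step_arm(
  steps="0 0 0 0.1 0 0 -0.25; 0 0 0 0.15 0 0 -0.25; 0 0 0 0.15 0 0 -0.25",
)

```text
clock: 12.0
position: [0.5, -0.0139, 0.1207]
tcp_rot: [0.565, 0.711, -0.332, -0.256]
wrist_force: [4.5, -14.7, 6.3]
grip_width: 0.0322
```

Run:
```python
from h import *
now()
im,d=snap('top'); cv2.imwrite(f'pics/c10_top.png',cv2.resize((im[200:300,240:400])[...,::-1],None,fx=4.5,fy=4.5,interpolation=cv2.INTER_CUBIC))
```

```text
t 12.0 tip [-71.5  18.1  65.2] F_st [  0.8 -15.3   6.3] w 0.0322 axes_st
 [[ 0.01   0.649 -0.761]
 [ 1.    -0.014  0.001]
 [-0.01  -0.761 -0.649]] q [-0.32 -0.32  2.37  0.67  0.57 -2.6 ]
pics/top7.png
```

View pics/c10_top.png

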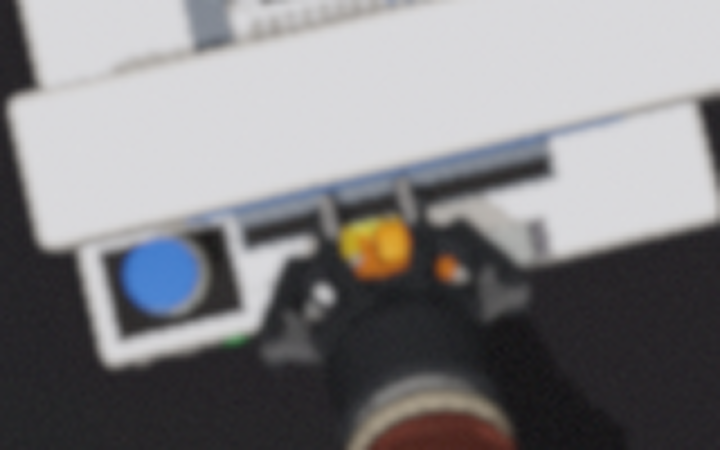

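step_arm(
  steps="0 0 0 0.08 0 0 -0.25; 0 0 0 0.08 0 0 -0.25; 0 0 0 0.08 0 0 -0.25",
)

```text
clock: 12.35
position: [0.5, -0.0138, 0.1208]
tcp_rot: [0.566, 0.71, -0.332, -0.256]
wrist_force: [5.7, -17.5, 5.6]
grip_width: 0.0322
```

Run:
```python
from h import *
now()
```

```text
t 12.35 tip [-71.5  18.1  65.2] F_st [  1.4 -18.4   5.6] w 0.0322 axes_st
 [[ 0.011  0.649 -0.761]
 [ 1.    -0.016  0.001]
 [-0.012 -0.761 -0.649]] q [-0.32 -0.32  2.37  0.67  0.56 -2.6 ]
```

step_arm(
  steps="0 0 0 -0.4 0 0 -0.25; 0 0 0 -0.9 0 0 -0.25; 0 0 0 -0.9 0 0 -0.25; 0 0 0 -0.9 -0.5 0 -0.25; 0 0 0 -0.9 -1 0 -0.25",
)

```text
clock: 12.85
position: [0.4932, -0.0196, 0.1259]
tcp_rot: [0.56, 0.713, -0.332, -0.261]
wrist_force: [0.4, 0.5, 0.6]
grip_width: 0.0322
```

Run:
```python
from h import *
now()
im,d=snap('top'); cv2.imwrite(f'pics/c11_top.png',cv2.resize((im[200:300,240:400])[...,::-1],None,fx=4.5,fy=4.5,interpolation=cv2.INTER_CUBIC))
```

```text
t 12.85 tip [-79.8  15.2  70.1] F_st [0.5 0.4 0.6] w 0.0322 axes_st
 [[ 0.003  0.644 -0.765]
 [ 1.    -0.002  0.002]
 [-0.    -0.765 -0.644]] q [-0.34 -0.35  2.38  0.67  0.61 -2.61]
pics/top8.png
```

View pics/c11_top.png

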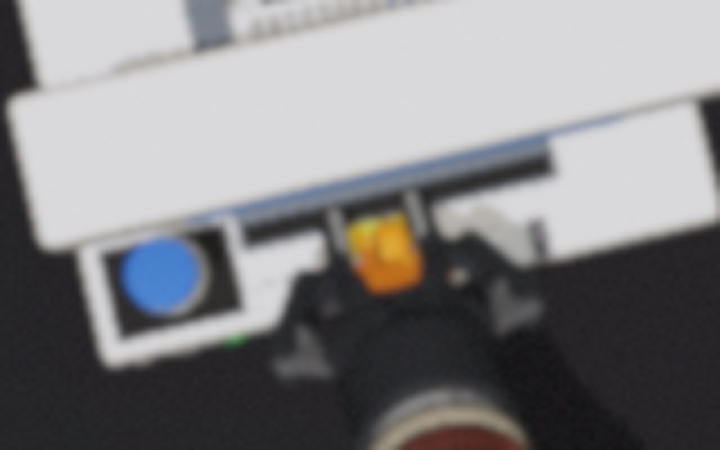

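step_arm(
  steps="0 0 0 -0.4 -0.6 0 -0.25; 0 0 0 -0.4 -2 0 -0.25; 0 0 0 -0.4 -5 0 -0.25; 0 0 0 -0.4 -8 0 -0.25; 0 0 0 -0.4 -11 0 -0.25; 0 0 0 -0.4 -12 0 -0.25; 0 0 0 -0.4 -12 0 -0.25",
)

```text
clock: 13.6
position: [0.418, -0.0424, 0.217]
tcp_rot: [0.561, 0.712, -0.332, -0.261]
wrist_force: [0.8, -0.0, 0.2]
grip_width: 0.0323
```

Run:
```python
from h import *
now()
for n in('top','side'): 
    im,d=snap(n); cv2.imwrite(f'pics/c12_{n}.png',cv2.resize((im[200:300,240:400] if n=='top' else im[200:320,240:380])[...,::-1],None,fx=4.5,fy=4.5,interpolation=cv2.INTER_CUBIC))
    P=st(cloud(n,d)); hsv=cv2.cvtColor(im,cv2.COLOR_RGB2HSV);H,S,V=[hsv[...,i].astype(int) for i in range(3)]
    near=(abs(P[...,0])<140)&(abs(P[...,1])<190)&(d>0)
    o=near&(H>=8)&(H<=20)&(S>120)&(V>60)
    for c,m in(('griptop',o&(P[...,2]>88)),('foot',o&(P[...,2]>62)&(P[...,2]<71)),('yel',near&(H>=22)&(H<=32)&(S>150)&(P[...,2]>45)),('green',near&(H>45)&(H<85)&(S>120)&(P[...,2]>45)),('frame',near&(V<110)&(P[...,0]>-84)&(P[...,0]<-70)&(abs(P[...,1])<80)&(P[...,2]<150))):
        Q=P[m]
        if len(Q): print(n,c,len(Q),Q.mean(0).round(1),np.percentile(Q,[2,98],axis=0).round(1).tolist())
```

```text
t 13.6 tip [-158.4   10.9  161.1] F_st [ 0.8 -0.2  0.2] w 0.0323 axes_st
 [[ 0.005  0.643 -0.765]
 [ 1.    -0.004  0.003]
 [-0.002 -0.765 -0.643]] q [-0.5  -0.81  2.48  0.54  0.99 -2.5 ]
pics/top9.png
top griptop 46 [-96.8   9.8  94.1] [[-104.4, 2.0, 89.2], [-88.4, 17.2, 97.0]]
top foot 81 [-109.7    7.2   68.1] [[-118.9, -16.5, 65.4], [-94.0, 38.4, 70.5]]
top yel 86 [-100.6   14.4   68.3] [[-116.7, -4.7, 61.0], [-84.9, 30.6, 92.0]]
top frame 304 [-75.1   0.1  69. ] [[-80.1, -75.8, 65.3], [-70.2, 76.3, 72.6]]
pics/side9.png
side griptop 49 [-99.9   9.   92.6] [[-107.4, 1.7, 88.3], [-90.5, 18.4, 95.9]]
side foot 208 [-111.7   10.3   66.8] [[-123.0, -20.5, 62.4], [-76.0, 40.3, 70.1]]
side yel 42 [-92.4  -1.   62.8] [[-100.0, -10.4, 59.0], [-84.3, 32.2, 74.9]]
side frame 289 [-77.3  -6.   67.6] [[-83.9, -76.8, 63.6], [-70.6, 75.5, 70.7]]
```

View pics/c12_top.png

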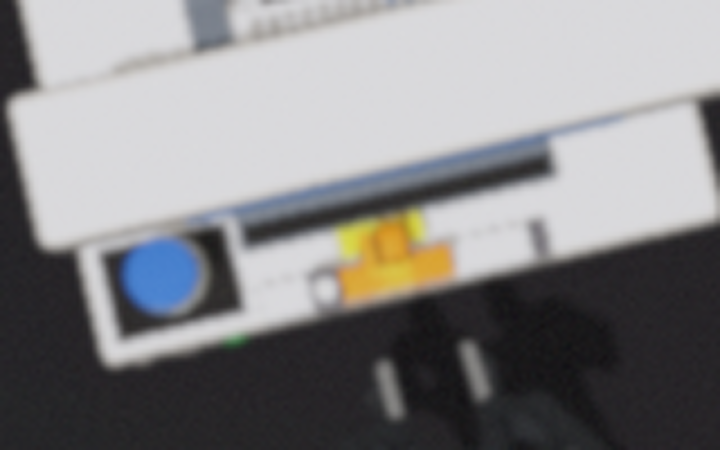

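View pics/c12_side.png

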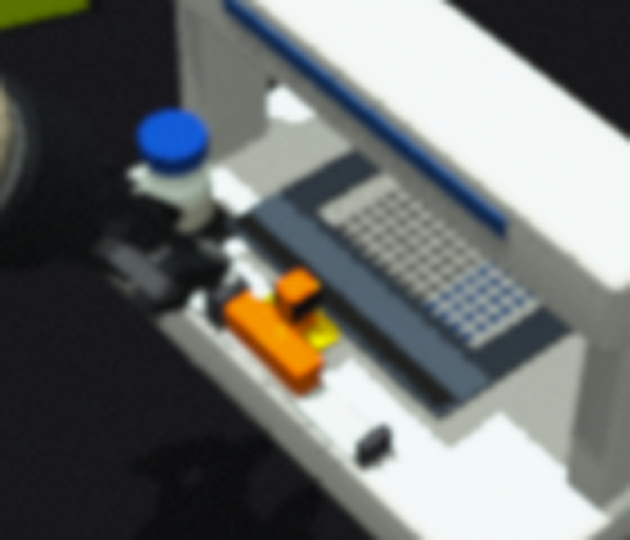

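```bash
python3 -c "
from plant import *
print(close_job())"
```

```text
the job is handed in; nothing more can be done
None
```

The microplate is clamped and the job is handed in, at about 13.6 s of the 45 s allowed; `close_job()` reports no verdict.

- **Opening:** I drew the orange slide back to its open end stop, which I felt as about 15 N of push-back.
- **Pressing:** I pressed the frame right down with the leaning fingers. The peak was about 27 N at the wrist, and I eased it to 7–10 N before sliding.
- **Locking:** Keeping the frame down, I pushed the slide towards +y until it was firm against the stop block, at about 18 N and roughly 45 mm of travel. Then I backed off and withdrew.

**Last checks:**
- Both cameras put the grip at y about 9–10 mm, so travel is about 45 mm. This matches where the block was seen at the start.
- The slide's foot lies against the block and no green pin shows. I inferred that the pin is in from this and from the firm stop; I did not measure it.
- The frame's front bar measures about z 67–69 mm by itself, consistent with being held near 0.04 rad.
- The wrist force is about zero and the gripper is clear of the station.
- The jar looks unmoved in the last pictures. I did not measure the other bystanders again; the arm stayed clear of them by plan.

No check failed. The two cameras differ by 1–3 mm, about the calibration's accuracy.

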